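# Refill the stationery tray and leave the look-alikes

## Robot

A 6-joint arm with a two-finger parallel gripper is mounted at the origin on a cart in front of the work surface, level with it; the furniture and walls round the work are solid. World frame = base frame: x ahead of the robot, y to its left, z up, the work surface at z = 0. Lengths are in mm, angles in rad, forces in N, time in s.
With the tool pointing down it reaches from about 275 to 1000 mm from the base axis. Payload 8.4 kg.
Tool frame: the origin (TCP) lies on the centre line of the jaws, within the pads' length; the fingertips stand r.tip_reach ahead of it and the grasp point (between the pads) lies 11 mm behind it (r.tip_reach is the distance from the TCP to the fingertips, in mm); z points along the fingers, y is the line along which they close (so a half turn about z gives the same grasp; the last joint's range is limited). The gripper opens to 85 mm and grips with 20 to 120 N. Pads are 22 mm wide; open, the fingers measure 114 mm over their backs; the gripper's body (76 mm by 85 mm) begins 54 mm behind the grasp point. The pads swing forward as they close: fully open they stand 13 mm farther back than shut.
Start: joints at [-1.35, 0.353, 1.633, -0, 1.155, -0.002], TCP at [138.099, -609.554, 239.281] pointing down, gripper open.
Joint ranges: [-2.63, 2.63], [-0.92, 2.1], [0.06, 2.66], [-1.3, 4.44], [0, 2.69], [-3.02, 3.02]. Speed limits (rad/s): [2.22, 2.22, 2.79, 3.14, 3.14, 3.14].

## Interface

Orientations are given as [roll, pitch, yaw] about the fixed x, y, z axes, in that order (R = Rz(yaw) Ry(pitch) Rx(roll)).
In Python, from rig import r gives the robot as it stands.
- The arm moves only by the tool carry_out, never from a script. Its argument "targets" is a list of rows, each an object with "dp": the shift along the tool's x, y, z in mm, a list of three; "yaw": the turn about the tool's z in degrees. A call has 1 to 12 rows; each row is the pose to reach, as a shift and turn from the pose commanded when the call began, along the tool's axes at that moment; what a row does not reach only later rows make up. A row lasts 1/8 s, in which the tool goes at most 62.5 mm and 10.7 degrees, less where a joint would pass 70% of its speed; a pose out of reach is approached as far as the arm can. A call with a gripper value outside its range is refused whole. "fingers" is the opening, from -1 (shut) to 1 (fully open), so that 0 is half open, set as the call begins (left out, the last holds). The fingers move at their own pace and stop on an object; "grip_force" is the grip in N (left out, the last holds). Time passes only in rows, so rows that repeat a pose let the fingers close. It gives the time, the measured TCP pose, the force, the opening and the grip force at its end, in the units of the state.
- r.sense(): the state, without advancing time (a new reading comes with each control period).
- r.grab_frame(name): name is "side" or "top" or "wrist"; returns the picture (400x640x3 uint8, red, green, blue); there is no depth.
- r.get_calibration(name): a dict with "fx", "fy", "cx", "cy" (pixels), "dist_coeffs" ([k1, k2, p1, p2, k3] as OpenCV has them; the pictures are not rectified), "rvec" (rotation vector, rad) and "tvec" (3), from world to camera coordinates, as OpenCV has them. Camera axes: x right, y down, z forward; pixel columns grow to the right and rows downward; lengths in mm; the calibration is good to about 2 mm. A picture is of the moment at which its call begins: read the wrist's pose just before it. get_calibration takes no time and is no camera call; for the wrist camera it gives the pose at the moment of the call.
- r.sign_off(): hands the job in; it is judged then, once.
The state is a dict: "clock": time; "qpos": joint angles; "qvel": joint speeds; "joint_efforts": joint torques, N m; "eef_pos": TCP position; "tcp_rot": TCP orientation; "contact_force": force on the tool from outside, world axes, zero at the start; "wrist_torque": the same for the moment, N m; "opening": opening from 0.0 (shut) to 1.0 (fully open); "grasp_force": force on a finger pad.
Only numpy, scipy, OpenCV 4.12 (cv2) and the standard library are available. Lean on these libraries where they do the work, as an engineer would, in place of code of your own. Each camera call takes 0.05 s, during which the arm holds its last target. There are 200 camera calls.

## Task

Refill the black stationery tray from the things on the clear stretch of worktop just left of it (not from the clutter farther back or beyond the paper trimmer): put the roll of labels flat in the wide round recess, the glue stick upright in the small round recess, the box of staples flat in the large oblong recess and the eraser flat in the small oblong recess, each right down on its recess floor. Set each one down rather than dropping or throwing it, and let go of all of them. The bare cardboard core and the block of sticky notes do not belong in the tray: leave them where they are.

Things in the scene. Friction and masses are not known exactly. Their poses are not given: they have to be found in the camera images.
- labels_mid (a point): Full roll of white labels standing on its flat end, diameter 44 mm, 30 mm high, about 40 g, with a brown core. Point: its centre, half-way up; z is its axis, up. Belongs in the wide round recess.
- glue_mid (a point): Glue stick standing alone on the front half of the worktop (not one among the clutter at the far back), diameter 30 mm (28 mm at its white barrel), 96 mm high, 36 g, white with a dark red cap on top. Point: its centre, half-way up (48 mm); z is its axis, up. Belongs in the small round recess.
- staples_mid (a point): Flat green and white cardboard box of staples on the clear front part of the worktop, 42 x 68 x 19 mm high, about 80 g. Point: its centre, half-way up; x across its 42 mm width, y along its 68 mm length, z up. Belongs in the large oblong recess, its length along the recess.
- rubber_mid (a point): Pink eraser lying flat, 20 x 44 x 12 mm high, about 20 g. Point: its centre, half-way up; x across its 20 mm width, y along its 44 mm length, z up. Belongs in the small oblong recess, its length along the recess.
- core_mid (a point): Look-alike to leave alone: bare cardboard core of a used-up roll, an open tube standing on end, diameter 32 mm outside and 25 mm inside, 30 mm high. Point: its centre, half-way up.
- notes_mid (a point): Look-alike to leave alone: square yellow block of sticky notes, 50 x 50 x 24 mm high. Point: its centre, half-way up; x and y along its sides.
- wide_round_floor (a point): Wide round recess, 62 mm across and 6 mm deep, in one of four grey inserts (98 x 70 mm, tops 12 mm above the worktop), side by side in changing order in a fixed black tray (106 x 294 mm, rim 13 mm high). Fingertips beside a thing may not fit into the recess: let go just above the insert's top. Origin: centre of the recess floor, 6 mm above the worktop; x along the insert's 98 mm side, z up.
- small_round_floor (a point): Small round recess, 47 mm across and 6 mm deep, in one of four grey inserts (98 x 70 mm, tops 12 mm above the worktop), side by side in changing order in a fixed black tray (106 x 294 mm, rim 13 mm high). Fingertips beside a thing may not fit into the recess: let go just above the insert's top. Origin: centre of the recess floor, 6 mm above the worktop; x along the insert's 98 mm side, z up.
- wide_oblong_floor (a point): Large oblong recess, 87 mm (along x) by 60 mm (along y) and 6 mm deep, in one of four grey inserts (98 x 70 mm, tops 12 mm above the worktop), side by side in changing order in a fixed black tray (106 x 294 mm, rim 13 mm high). Fingertips beside a thing may not fit into the recess: let go just above the insert's top. Origin: centre of the recess floor, 6 mm above the worktop; x along the insert's 98 mm side, z up.
- small_oblong_floor (a point): Small oblong recess, 65 mm (along x) by 39 mm (along y) and 6 mm deep, in one of four grey inserts (98 x 70 mm, tops 12 mm above the worktop), side by side in changing order in a fixed black tray (106 x 294 mm, rim 13 mm high). Fingertips beside a thing may not fit into the recess: let go just above the insert's top. Origin: centre of the recess floor, 6 mm above the worktop; x along the insert's 98 mm side, z up.
Not all that is in view belongs to the job. What is shaped like the part that bears labels_mid but blue is not meant. There is more than one size of the part that bears staples_mid; the job needs the larger.

How it is judged:
By the outcome, as a careful person would: the job done as asked, in the order asked, and still so for the second after the job is handed in, with the robot touching nothing.
It also fails if it takes over 118 s, if anything falls off the work surface, if the arm or the gripper's body presses on something with over 40 N, if the wrist force passes 120 N, or if a joint passes its speed limit or range.

## Working session

There is one attempt and no reset: what is moved stays moved. The work goes in short steps, Python scripts to look and compute and a tool call to move; the robot and the scene stay as the last step left them, time stands still between calls to the robot, and variables do not carry over. Pictures are saved under pics/ and viewed, at most 16 in all, crops included, and the job is handed in when it is done.

Besides the shell and the picture viewer there is one more tool, called after "Request:" as name(argument=value, ...), one argument or row to a line, values as JSON. carry_out: Moves the arm, as the interface text tells. Its arguments: {"type":"object","properties":{"targets":{"type":"array","items":{"type":"object","properties":{"dp":{"type":"array","items":{"type":"number"}},"yaw":{"type":"number"}}}},"fingers":{"type":"number"},"grip_force":{"type":"number"}},"required":["targets"]}

```bash
ls; mkdir -p pics; python3 - <<'E'
from rig import r
import cv2
print(r.sense(), r.tip_reach)
for n in("top","side"):
    cv2.imwrite(f"pics/{n}0.png",r.grab_frame(n)[:,:,::-1]); print(n,r.get_calibration(n))
print(r.get_calibration("wrist"))
E
```

```text
pics
{'clock': 0.0, 'qpos': array([-1.35038855e+00,  3.53665194e-01,  1.63415931e+00,  1.62917464e-05,
        1.15521341e+00, -2.41112637e-03]), 'qvel': array([-6.19714942e-06, -7.48611002e-04,  1.12514284e-03,  1.11828039e-03,
       -5.29373105e-04, -3.86587032e-04]), 'joint_efforts': array([ 2.60324166e-03, -6.05242109e+01, -3.42068267e+01,  2.92411969e-04,
        9.26928129e-03, -5.13749546e-05]), 'eef_pos': array([ 138.00430307, -609.07586897,  238.54026584]), 'tcp_rot': array([-3.14014743e+00, -1.83801562e-05,  2.22812301e-01]), 'contact_force': array([-0.75951282,  0.59412114, -0.55861009]), 'wrist_torque': array([-0.00520896,  0.08593425, -0.06586412]), 'grasp_force': 0.0, 'opening': 1.0018025824489296} 8.0
top {'fx': 420.4304281741334, 'fy': 420.4304281741334, 'cx': 317.41181462173455, 'cy': 200.0804189860567, 'dist_coeffs': array([-0.03075633,  0.        ,  0.        ,  0.        ,  0.        ]), 'rvec': array([ 2.20936033, -2.00146625,  0.20390482]), 'tvec': array([  68.37894468,  497.28266684, 1320.64628361])}
side {'fx': 471.94074429796314, 'fy': 471.94074429796314, 'cx': 314.785787531739, 'cy': 201.66215466066933, 'dist_coeffs': array([0.03812719, 0.        , 0.        , 0.        , 0.        ]), 'rvec': array([ 0.72174674, -2.53106417,  1.24866728]), 'tvec': array([ 471.54102352,  169.79495872, 1159.95397813])}
{'fx': 297.9670264429395, 'fy': 297.9670264429395, 'cx': 318.5530035452843, 'cy': 196.22748687808445, 'dist_coeffs': array([0.01947832, 0.        , 0.        , 0.        , 0.        ]), 'rvec': array([-2.24046992,  1.78959551,  0.30202055]), 'tvec': array([-624.22605513,  -41.53915215,  381.4876148 ])}
```

View pics/top0.png

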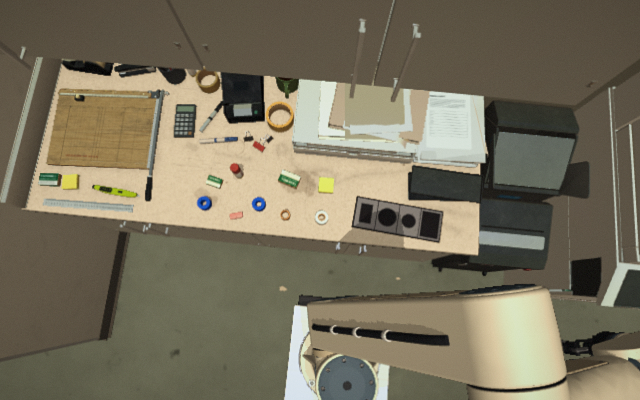

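View pics/side0.png

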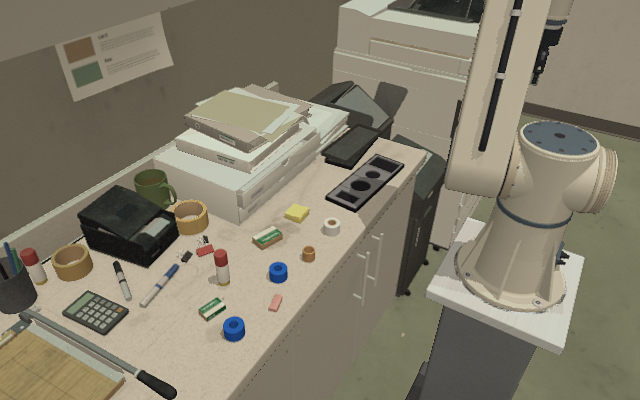

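The top view shows the candidates:
- **Labels:** white roll (321,217). Blue look-alikes at (259,203) and (204,202), core at (286,214).
- **Staples:** large box (289,180). Small box at (214,182), and another beyond the trimmer at (48,180).
- **Glue:** (236,170). Others are at the far back.
- **Eraser:** pink (236,215). A red item sits in the clutter at (259,145).
- **Notes:** (326,185).
- **Tray:** (398,219).

Next I'll check a close crop.

```bash
cat > h.py <<'E'
import numpy as np, cv2
from rig import r
def ray(c,px):
    K=np.array([[c['fx'],0,c['cx']],[0,c['fy'],c['cy']],[0,0,1]])
    R,_=cv2.Rodrigues(c['rvec']); u=cv2.undistortPoints(np.float64([[px]]),K,c['dist_coeffs'])[0,0]
    d=R.T@np.r_[u,1]; return -R.T@c['tvec'], d/np.linalg.norm(d)
def plane(c,px,z):
    o,d=ray(c,px); return o+d*(z-o[2])/d[2]
def tri(a,pa,b,pb):
    o,d=ray(a,pa);p,e=ray(b,pb); s=np.linalg.lstsq(np.c_[d,-e],p-o,rcond=None)[0]
    A,B=o+d*s[0],p+e*s[1]; return (A+B)/2,np.linalg.norm(A-B)
def proj(c,P):
    K=np.array([[c['fx'],0,c['cx']],[0,c['fy'],c['cy']],[0,0,1]])
    return cv2.projectPoints(np.float64(P).reshape(-1,3),c['rvec'],c['tvec'],K,c['dist_coeffs'])[0].reshape(-1,2)
E
python3 - <<'E'
import cv2
t=cv2.imread("pics/top0.png")[155:245,195:455]; s=cv2.imread("pics/side0.png")[150:350,190:410]
cv2.imwrite("pics/topc.png",cv2.resize(t,None,fx=3,fy=3,interpolation=cv2.INTER_CUBIC))
cv2.imwrite("pics/sidec.png",cv2.resize(s,None,fx=3,fy=3,interpolation=cv2.INTER_CUBIC))
E
```

```text
(no output)
```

View pics/topc.png

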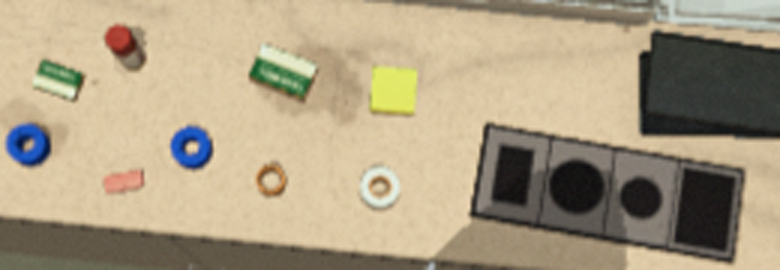

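View pics/sidec.png

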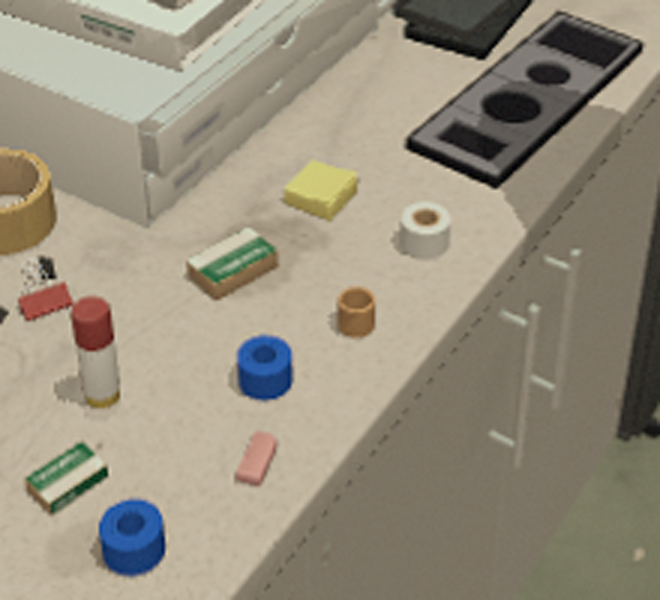

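The crops confirm the choices. In the top crop the white roll is at (379,186), glue cap (122,40), large staples box (284,71) and eraser (123,181). The recesses run left to right: small oblong, wide round, small round, large oblong.

```bash
python3 - <<'E'
from h import *
np.set_printoptions(suppress=True,precision=1)
T,S=r.get_calibration("top"),r.get_calibration("side")
tp=lambda x,y:((x+.5)/3-.5+195,(y+.5)/3-.5+155)
sp=lambda x,y:((x+.5)/3-.5+190,(y+.5)/3-.5+150)
pts=dict(labels=((379,186),(427,217),30),glue=((120,36),(92,305),96),staples=((283,71),(233,250),19),eraser=((123,181),(258,447),12),
so=((514,175),(473,140),12),wr=((577,186),(512,106),12),sr=((641,197),(549,74),12),wo=((705,210),(595,44),12),core=((271,179),(356,297),30),notes=((394,91),(322,184),24),blue=((191,147),(264,352),30))
for n,(a,b,z) in pts.items(): print(n,*tri(T,tp(*a),S,sp(*b)),"plane",plane(T,tp(*a),z),plane(S,sp(*b),z))
for n,a in dict(TL=(487,124),TR=(744,170),BR=(733,261),BL=(471,214)).items(): print(n,plane(T,tp(*a),13))
for n,a in dict(a=(262,43),b=(317,68),c=(299,100),d=(250,85)).items(): print(n,plane(T,tp(*a),19))
c=r.get_calibration("wrist");R,_=cv2.Rodrigues(c['rvec']);print(-R.T@c['tvec'],R)
E
```

```text
labels [438.3 100.3  30.2] 0.2051242486928653 plane [438.3 100.3  30. ] [438.6 100.1  30. ]
glue [562.7 392.   95.6] 1.5791144731443045 plane [561.9 391.5  96. ] [563.3 392.5  96. ]
staples [560.4 221.   23.3] 3.0768747823757243 plane [560.1 220.7  19. ] [565.1 217.3  19. ]
eraser [419.3 384.2  16.3] 2.560293355840073 plane [418.8 384.6  12. ] [422.9 381.5  12. ]
so [469.9 -47.9   8. ] 1.7052740411346965 plane [468.4 -47.8  12. ] [468.5 -43.   12. ]
wr [ 464.1 -118.9    8.1] 1.0428593069929302 plane [ 462.9 -118.5   12. ] [ 462.4 -113.8   12. ]
sr [ 458.3 -190.9    7.7] 0.18897034525782522 plane [ 457.5 -190.1   12. ] [ 456. -185.   12.]
wo [ 445.2 -263.3   10.9] 10.128865590325928 plane [ 449.9 -261.7   12. ] [ 439.5 -262.5   12. ]
core [435.9 219.6  29.5] 3.122841555376775 plane [434.3 219.   30. ] [437.2 220.4  30. ]
notes [551.6  94.6  14.5] 2.6394746309921135 plane [548.   94.1  24. ] [546.5 104.6  24. ]
blue [463.1 311.9  30. ] 4.08650406974467 plane [461.2 311.   30. ] [465.3 312.3  30. ]
TL [523.1 -13.2  13. ]
TR [ 499.  -302.8   13. ]
BR [ 396.1 -294.7   13. ]
BL [419.9  -3.7  13. ]
a [590.3 248.1  19. ]
b [567.3 183.   19. ]
c [528.5 199.1  19. ]
d [540.3 255.8  19. ]
[ 221.  -590.6  373.2] [[ 0.2 -1.  -0. ]
 [-0.9 -0.2  0.3]
 [-0.3 -0.1 -0.9]]
```

```bash
cat > go.py <<'E'
import sys; from h import *
from scipy.spatial.transform import Rotation as Ro
np.set_printoptions(suppress=True,precision=1)
# go.py x y z yawdeg [x y z yawdeg ...] : shifts from the present pose to each world pose (tool down)
s=r.sense(); R=Ro.from_euler('xyz',s['tcp_rot']).as_matrix(); y0=np.degrees(s['tcp_rot'][2])
print("t",round(s['clock'],2),"pos",s['eef_pos'],"yaw",round(y0,1),"F",s['contact_force'],"open",round(s['opening'],2),"grip",round(s['grasp_force'],1),"q6",round(s['qpos'][5],2))
a=np.array(sys.argv[1:],float).reshape(-1,4)
for t in a: print(t,"dp",R.T@(t[:3]-s['eef_pos']),"yaw",round(-((t[3]-y0+180)%360-180),1))
E
python3 go.py 438 100 200 0
```

```text
t 0.1 pos [ 138.  -609.1  238.6] yaw 12.8 F [-0.7 -0.2  0.2] open 1.0 grip 0.0 q6 -0.0
[438. 100. 200.   0.] dp [ 449.3 -625.3   39.4] yaw 12.8
```

Request:
carry_out(
  targets=[
    {"dp":[449,-625,39],"yaw":13},
    {"dp":[449,-625,39],"yaw":13},
    {"dp":[449,-625,39],"yaw":13},
    {"dp":[449,-625,39],"yaw":13},
    {"dp":[449,-625,39],"yaw":13},
    {"dp":[449,-625,39],"yaw":13},
    {"dp":[449,-625,39],"yaw":13},
    {"dp":[449,-625,39],"yaw":13},
    {"dp":[449,-625,39],"yaw":13},
    {"dp":[449,-625,39],"yaw":13},
    {"dp":[449,-625,39],"yaw":13},
    {"dp":[449,-625,39],"yaw":13},
  ],
  fingers=1,
  grip_force=30,
)

```text
clock: 1.6
eef_pos: [430.3, 82.5, 201.3]
tcp_rot: [3.141, -0.0, -0.004]
contact_force: [0.6, 0.1, -1.1]
opening: 1.002
grasp_force: 0.0
```

```bash
python3 go.py 438 100 200 0
```

```text
t 1.6 pos [430.3  82.5 201.3] yaw -0.2 F [ 0.6  0.1 -1.1] open 1.0 grip 0.0 q6 1.76
[438. 100. 200.   0.] dp [  7.7 -17.5   1.3] yaw -0.2
```

Request:
carry_out(
  targets=[
    {"dp":[0,0,0],"yaw":0},
    {"dp":[0,0,0],"yaw":0},
  ],
)

```text
clock: 1.85
eef_pos: [429.3, 80.3, 200.9]
tcp_rot: [3.141, 0.001, -0.003]
contact_force: [-0.4, -0.4, -0.2]
opening: 0.999
grasp_force: 0.0
```

```bash
python3 go.py 438 100 100 0 ; python3 - <<'E'
from h import *
c=r.get_calibration("wrist"); im=r.grab_frame("wrist"); cv2.imwrite("pics/w1.png",im[:,:,::-1])
import json; json.dump({k:np.asarray(v).tolist() for k,v in c.items()},open("w1.json","w"))
T=plane(c,(318,196),0);print(T)
print(proj(c,[[438.3,100.3,30],[463,-118,12],[468.4,-47,12],[560,220.5,19],[419,384.5,12]]))
E
```

```text
t 1.85 pos [429.3  80.3 200.9] yaw -0.2 F [-0.4 -0.4 -0.2] open 1.0 grip 0.0 q6 1.76
[438. 100. 100.   0.] dp [  8.8 -19.7 100.9] yaw -0.2
[398.50106978  81.1735276    0.        ]
[[299.64416378 169.61715814]
 [503.40108639 142.304065  ]
 [437.35922184 137.66964685]
 [169.75864433  41.31362492]
 [ 45.40918417 182.9097031 ]]
```

View pics/w1.png

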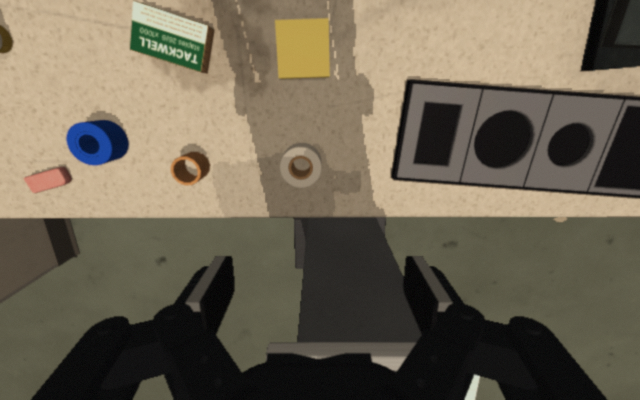

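The wrist view shows the label roll at (301,165), the core (190,168), and the eraser (48,180). The staples' top face has corners (136,3), (214,19), (205,71) and (130,48). The recesses sit at (437,133), (504,139) and (571,144).

```bash
python3 - <<'E'
from h import *; import json
np.set_printoptions(suppress=True,precision=1)
c={k:np.array(v) for k,v in json.load(open("w1.json")).items()}; T=r.get_calibration("top")
tp=lambda x,y:((x+.5)/3-.5+195,(y+.5)/3-.5+155)
for n,p,z,t in [("lab",(301,165.5),30,(379,186)),("so",(437.5,133.5),12,(514,175)),("wr",(504,139),12,(577,186)),("sr",(571,144),12,(641,197)),("erA",(26,182),12,0),("erB",(69,174),12,0)]:
    print(n,plane(c,p,z), tri(c,p,T,tp(*t)) if t else "")
for p in [(136,3),(214,19),(205,71),(130,48)]: print(plane(c,p,19))
E
python3 go.py 439 101 60 0 439 101 18 0
```

```text
lab [442.7  98.8  30. ] (array([440.1,  99.9,  18.6]), np.float64(0.9317760179350388))
so [472.8 -46.6  12. ] (array([470.9, -49.5,   2.4]), np.float64(2.065238471026492))
wr [ 466.5 -117.9   12. ] (array([ 464.8, -120. ,    7.2]), np.float64(2.5682551426624154))
sr [ 460.6 -189.5   12. ] (array([ 459.1, -191.3,    8.8]), np.float64(2.4029142980080556))
erA [420.1 405.   12. ] 
erB [429.2 356.1  12. ] 
[590.6 245.4  19. ]
[578.5 176.6  19. ]
[534.4 190.9  19. ]
[554.1 258.8  19. ]
t 1.9 pos [429.2  79.7 201. ] yaw -0.2 F [-0.6 -0.4  0.8] open 1.0 grip 0.0 q6 1.76
[439. 101.  60.   0.] dp [  9.8 -21.4 141. ] yaw -0.2
[439. 101.  18.   0.] dp [  9.9 -21.4 183. ] yaw -0.2
```

Request:
carry_out(
  targets=[
    {"dp":[11,-20,60],"yaw":0},
    {"dp":[11,-20,100],"yaw":0},
    {"dp":[11,-20,140],"yaw":0},
    {"dp":[11,-20,160],"yaw":0},
    {"dp":[11,-20,175],"yaw":0},
    {"dp":[11,-20,183],"yaw":0},
    {"dp":[11,-20,183],"yaw":0},
    {"dp":[11,-20,183],"yaw":0},
  ],
)

```text
clock: 2.9
eef_pos: [441.5, 100.3, 19.0]
tcp_rot: [-3.141, -0.001, -0.004]
contact_force: [0.5, -0.8, -0.3]
opening: 1.0
grasp_force: 0.0
```

```bash
python3 go.py 440 100 18 0
```

```text
t 2.9 pos [441.5 100.3  19. ] yaw -0.2 F [ 0.5 -0.8 -0.3] open 1.0 grip 0.0 q6 1.8
[440. 100.  18.   0.] dp [-1.5  0.3  1. ] yaw -0.2
```

Request:
carry_out(
  targets=[
    {"dp":[-1,0,1],"yaw":0},
    {"dp":[-1,0,1],"yaw":0},
    {"dp":[-1,0,1],"yaw":0},
    {"dp":[-1,0,1],"yaw":0},
    {"dp":[-1,0,1],"yaw":0},
    {"dp":[-1,0,1],"yaw":0},
  ],
  fingers=-0.2,
  grip_force=30,
)

```text
clock: 3.65
eef_pos: [440.1, 100.4, 17.8]
tcp_rot: [-3.141, -0.0, -0.004]
contact_force: [-1.1, 0.1, 8.1]
opening: 0.497
grasp_force: 29.6
```

```bash
python3 go.py 440 100 100 0 463 -118 100 -4.8 463 -118 40 -4.8 463 -118 25 -4.8
```

```text
t 3.65 pos [440.1 100.4  17.8] yaw -0.2 F [-1.1  0.1  8.1] open 0.5 grip 29.6 q6 1.8
[440. 100. 100.   0.] dp [ -0.1   0.4 -82.2] yaw -0.2
[ 463.  -118.   100.    -4.8] dp [ 23.8 218.3 -82.2] yaw 4.6
[ 463.  -118.    40.    -4.8] dp [ 23.8 218.3 -22.2] yaw 4.6
[ 463.  -118.    25.    -4.8] dp [ 23.8 218.3  -7.2] yaw 4.6
```

Request:
carry_out(
  targets=[
    {"dp":[0,0,-25],"yaw":0},
    {"dp":[0,0,-60],"yaw":0},
    {"dp":[8,40,-80],"yaw":2},
    {"dp":[16,90,-80],"yaw":4},
    {"dp":[20,140,-80],"yaw":4.6},
    {"dp":[24,185,-80],"yaw":4.6},
    {"dp":[24,218,-70],"yaw":4.6},
    {"dp":[24,218,-50],"yaw":4.6},
    {"dp":[24,218,-35],"yaw":4.6},
    {"dp":[24,218,-35],"yaw":4.6},
    {"dp":[24,218,-35],"yaw":4.6},
  ],
)

```text
clock: 5.03
eef_pos: [463.3, -117.5, 52.6]
tcp_rot: [3.142, -0.0, -0.084]
contact_force: [0.1, 0.5, 0.2]
opening: 0.498
grasp_force: 31.2
```

```bash
python3 go.py 463.5 -118.5 25 -4.8; python3 - <<'E'
from h import *
im=r.grab_frame("wrist"); cv2.imwrite("pics/w2.png",im[:,:,::-1])
E
```

```text
t 5.03 pos [ 463.3 -117.5   52.6] yaw -4.8 F [0.1 0.5 0.2] open 0.5 grip 31.2 q6 1.4
[ 463.5 -118.5   25.    -4.8] dp [ 0.3  1.  27.6] yaw 0.0
```

View pics/w2.png

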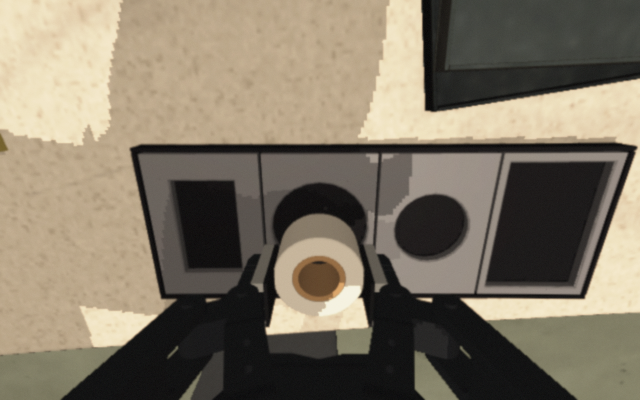

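The roll is held at (319,262) just in front of the wide recess (320,212) because of perspective, and it is laterally centred. Now I'll lower it.

Request:
carry_out(
  targets=[
    {"dp":[0.5,1,12],"yaw":0},
    {"dp":[0.5,1,20],"yaw":0},
    {"dp":[0.5,1,25],"yaw":0},
    {"dp":[0.5,1,27.5],"yaw":0},
    {"dp":[0.5,1,27.5],"yaw":0},
    {"dp":[0.5,1,27.5],"yaw":0},
  ],
)

```text
clock: 5.82
eef_pos: [463.6, -118.9, 25.0]
tcp_rot: [3.142, -0.0, -0.084]
contact_force: [0.2, -0.1, -1.1]
opening: 0.497
grasp_force: 31.2
```

```bash
python3 - <<'E'
from h import *
np.set_printoptions(suppress=True,precision=1)
print(plane(r.get_calibration("wrist"),(320,200),12))
s=r.sense();print(s['eef_pos'],s['contact_force'])
E
```

```text
[ 495.5 -122.1   12. ]
[ 463.6 -118.9   25. ] [ 0.2 -0.1 -1.1]
```

Request:
carry_out(
  targets=[
    {"dp":[0,0,0.7],"yaw":0},
    {"dp":[0,0,1.3],"yaw":0},
    {"dp":[0,0,1.3],"yaw":0},
  ],
)

```text
clock: 6.2
eef_pos: [463.6, -118.9, 23.8]
tcp_rot: [3.142, -0.0, -0.084]
contact_force: [-1.7, -0.2, 4.8]
opening: 0.501
grasp_force: 31.7
```

```bash
python3 go.py
```

```text
t 6.2 pos [ 463.6 -118.9   23.8] yaw -4.8 F [-1.7 -0.2  4.8] open 0.5 grip 31.7 q6 1.4
```

Request:
carry_out(
  targets=[
    {"dp":[0,0,0],"yaw":0},
    {"dp":[0,0,0],"yaw":0},
    {"dp":[0,0,0],"yaw":0},
    {"dp":[0,0,-10],"yaw":0},
    {"dp":[0,0,-40],"yaw":0},
    {"dp":[0,0,-90],"yaw":0},
    {"dp":[0,0,-140],"yaw":0},
    {"dp":[0,0,-160],"yaw":0},
    {"dp":[0,0,-160],"yaw":0},
  ],
  fingers=0.4,
)

```text
clock: 7.32
eef_pos: [464.6, -119.1, 185.6]
tcp_rot: [3.141, -0.004, -0.084]
contact_force: [0.3, 0.1, -0.7]
opening: 0.702
grasp_force: 0.0
```

```bash
python3 go.py 562 391 180 20  562 391 60 20
```

```text
t 7.33 pos [ 464.6 -119.1  185.6] yaw -4.8 F [ 0.3  0.1 -0.7] open 0.7 grip 0.0 q6 1.4
[562. 391. 180.  20.] dp [  54.1 -516.5    5.5] yaw -24.8
[562. 391.  60.  20.] dp [  53.6 -516.6  125.5] yaw -24.8
```

Request:
carry_out(
  targets=[
    {"dp":[20,-60,5],"yaw":0},
    {"dp":[30,-120,5],"yaw":0},
    {"dp":[40,-180,5],"yaw":0},
    {"dp":[45,-240,5],"yaw":0},
    {"dp":[50,-300,5],"yaw":0},
    {"dp":[54,-360,5],"yaw":0},
    {"dp":[54,-420,5],"yaw":0},
    {"dp":[54,-480,5],"yaw":0},
    {"dp":[54,-516,5],"yaw":0},
    {"dp":[54,-516,5],"yaw":0},
    {"dp":[54,-516,5],"yaw":0},
  ],
)

```text
clock: 8.7
eef_pos: [560.1, 389.7, 177.1]
tcp_rot: [3.14, 0.002, -0.084]
contact_force: [-0.0, -0.0, -0.2]
opening: 0.701
grasp_force: 0.0
```

```bash
python3 go.py 562.5 391.5 62 -4.8;  python3 - <<'E'
from h import *; import json
c=r.get_calibration("wrist"); im=r.grab_frame("wrist"); cv2.imwrite("pics/w3.png",im[:,:,::-1])
json.dump({k:np.asarray(v).tolist() for k,v in c.items()},open("w3.json","w"))
print(proj(c,[[562.5,391.5,96],[562.5,391.5,0]]))
E
```

```text
t 8.7 pos [560.1 389.7 177.1] yaw -4.8 F [-0.  -0.  -0.2] open 0.7 grip 0.0 q6 2.26
[562.5 391.5  62.   -4.8] dp [  2.5  -2.2 115.1] yaw -0.0
[[316.18497855 206.17179797]
 [316.68188174 174.17498547]]
```

View pics/w3.png

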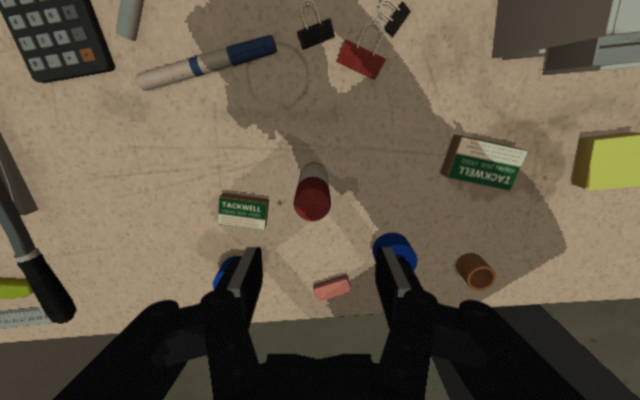

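The glue cap is at (313,203), 3 px from the prediction, so it is centred between the fingers. Descending.

Request:
carry_out(
  targets=[
    {"dp":[2,-3,40],"yaw":0},
    {"dp":[2,-3,80],"yaw":0},
    {"dp":[2,-3,105],"yaw":0},
    {"dp":[2,-3,115],"yaw":0},
    {"dp":[2,-3,115],"yaw":0},
    {"dp":[2,-3,115],"yaw":0},
  ],
)

```text
clock: 9.5
eef_pos: [563.9, 393.8, 64.9]
tcp_rot: [-3.14, -0.001, -0.085]
contact_force: [0.8, -0.4, -0.3]
opening: 0.697
grasp_force: 0.0
```

Request:
carry_out(
  targets=[
    {"dp":[0,0,0],"yaw":0},
    {"dp":[0,0,0],"yaw":0},
    {"dp":[0,0,0],"yaw":0},
    {"dp":[0,0,0],"yaw":0},
    {"dp":[0,0,0],"yaw":0},
  ],
  fingers=-0.5,
)

```text
clock: 10.12
eef_pos: [563.6, 394.0, 64.5]
tcp_rot: [-3.141, -0.001, -0.084]
contact_force: [-0.6, -0.9, 6.2]
opening: 0.342
grasp_force: 29.6
```

```bash
python3 go.py 457.5 -190 150 -4.8 457.5 -190 70 -4.8; python3 - <<'E'
from h import *
im=cv2.imread("pics/w3.png"); a=im[110:310,290:540]; cv2.imwrite("pics/w3c.png",cv2.resize(a,None,fx=3,fy=3,interpolation=cv2.INTER_CUBIC))
E
```

```text
t 10.12 pos [563.6 394.   64.5] yaw -4.8 F [-0.6 -0.9  6.2] open 0.34 grip 29.6 q6 2.26
[ 457.5 -190.   150.    -4.8] dp [-56.5 590.8 -86.1] yaw -0.0
[ 457.5 -190.    70.    -4.8] dp [-56.6 590.8  -6.1] yaw -0.0
```

View pics/w3c.png

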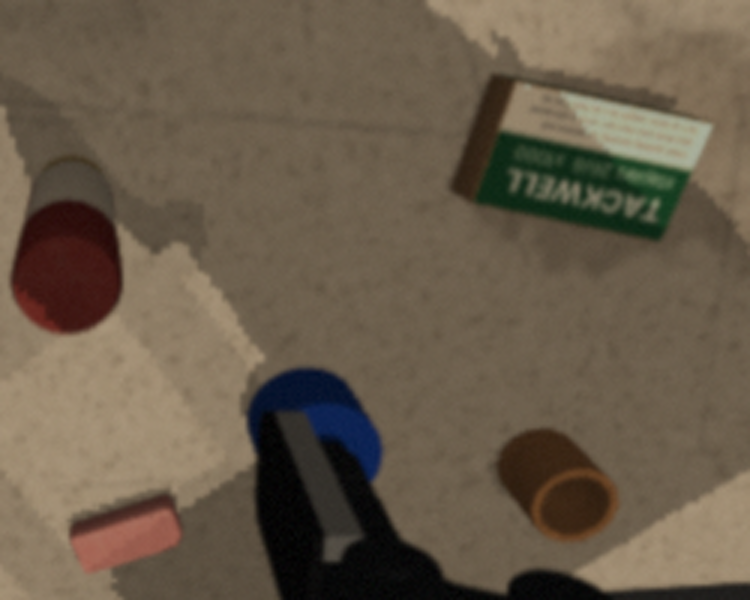

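The stick is gripped (opening 29 mm). In the crop, the staples' top face has corners (514,80), (714,122), (662,240) and (476,202). The eraser's top face has corners (72,544), (174,508), (182,538) and (88,572). I'll carry the glue.

Request:
carry_out(
  targets=[
    {"dp":[0,0,-20],"yaw":0},
    {"dp":[0,0,-60],"yaw":0},
    {"dp":[-5,40,-85],"yaw":0},
    {"dp":[-10,95,-88],"yaw":0},
    {"dp":[-20,155,-88],"yaw":0},
    {"dp":[-28,215,-88],"yaw":0},
    {"dp":[-35,275,-88],"yaw":0},
    {"dp":[-42,335,-88],"yaw":0},
    {"dp":[-50,395,-88],"yaw":0},
    {"dp":[-56,455,-88],"yaw":0},
    {"dp":[-56,515,-88],"yaw":0},
    {"dp":[-56,560,-88],"yaw":0},
  ],
)

```text
clock: 11.62
eef_pos: [459.9, -162.1, 152.8]
tcp_rot: [3.141, -0.002, -0.085]
contact_force: [0.3, 0.0, -0.3]
opening: 0.335
grasp_force: 29.8
```

```bash
python3 go.py 457.5 -190 110 -4.8 457.5 -190 74 -4.8; python3 - <<'E'
from h import *; import json
np.set_printoptions(suppress=True,precision=1)
c={k:np.array(v) for k,v in json.load(open("w3.json")).items()}
q=lambda x,y:((x+.5)/3-.5+290,(y+.5)/3-.5+110)
for n,L,z in(("st",[(514,80),(714,122),(662,240),(476,202)],19),("er",[(72,544),(174,508),(182,538),(88,572)],12)):
    P=np.array([plane(c,q(*p),z) for p in L]); rc=cv2.minAreaRect(P[:,:2].astype(np.float32)); d=P[1]-P[0]+P[2]-P[3]
    print(n,P[:,:2].tolist(),P.mean(0),rc,"len dir deg",np.degrees(np.arctan2(d[1],d[0])))
E
```

```text
t 11.62 pos [ 459.9 -162.1  152.8] yaw -4.9 F [ 0.3  0.  -0.3] open 0.34 grip 29.8 q6 1.31
[ 457.5 -190.   110.    -4.8] dp [-0.  28.  42.8] yaw -0.1
[ 457.5 -190.    74.    -4.8] dp [-0.1 28.  78.8] yaw -0.1
st [[593.2382591605423, 248.59156809436078], [573.8105878991582, 183.18548765074468], [534.2186374126683, 194.7103489852519], [553.1995729895503, 258.28443259446277]] [563.6 221.2  19. ] ((563.728515625, 221.65098571777344), (68.45589447021484, 41.234649658203125), 73.45691680908203) len dir deg -106.58284351242122
er [[422.56956611049986, 407.17978116839623], [435.82632160482797, 365.8538329266273], [421.66910993839986, 363.43192285039504], [408.714072068564, 401.95662891885877]] [422.2 384.6  12. ] ((422.156982421875, 384.2581787109375), (14.788731575012207, 43.400184631347656), 17.785457611083984) len dir deg -71.82704927373109
```

Request:
carry_out(
  targets=[
    {"dp":[0,28,10],"yaw":0},
    {"dp":[0,28,35],"yaw":0},
    {"dp":[0,28,55],"yaw":0},
    {"dp":[0,28,68],"yaw":0},
    {"dp":[0,28,74],"yaw":0},
    {"dp":[0,28,77],"yaw":0},
    {"dp":[0,28,77],"yaw":0},
    {"dp":[0,28,77],"yaw":0},
  ],
)

```text
clock: 12.62
eef_pos: [458.0, -187.7, 75.0]
tcp_rot: [3.141, -0.001, -0.084]
contact_force: [-0.6, 0.8, -0.6]
opening: 0.331
grasp_force: 29.8
```

```bash
python3 go.py 457 -190 72 -4.8;  python3 - <<'E'
from h import *
im=r.grab_frame("side"); a=im[140:240,310:430,::-1]; cv2.imwrite("pics/s2.png",cv2.resize(a,None,fx=5,fy=5,interpolation=cv2.INTER_CUBIC))
E
```

```text
t 12.62 pos [ 458.  -187.7   75. ] yaw -4.8 F [-0.6  0.8 -0.6] open 0.33 grip 29.8 q6 1.26
[ 457.  -190.    72.    -4.8] dp [-0.8  2.4  3. ] yaw -0.0
```

View pics/s2.png

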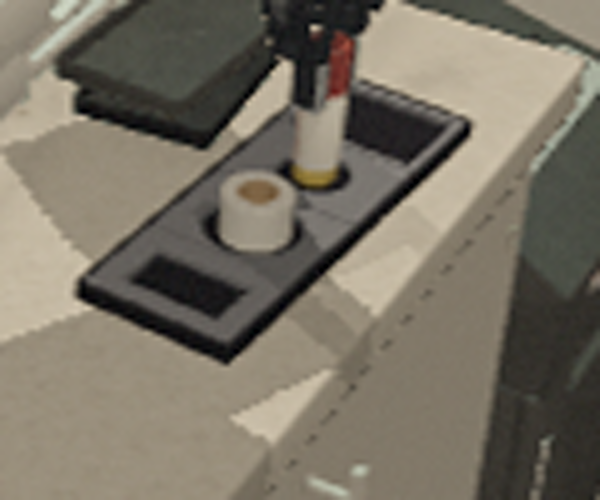

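The roll sits in its recess at (257,215). The stick's foot is over the small recess at (318,178), just above the floor.

Request:
carry_out(
  targets=[
    {"dp":[-0.5,2,1],"yaw":0},
    {"dp":[-0.5,2,2.5],"yaw":0},
    {"dp":[-0.5,2,3.5],"yaw":0},
    {"dp":[-0.5,2,3.8],"yaw":0},
    {"dp":[-0.5,2,3.8],"yaw":0},
  ],
)

```text
clock: 13.3
eef_pos: [457.0, -189.5, 70.7]
tcp_rot: [-3.142, 0.0, -0.084]
contact_force: [-0.0, 0.3, 0.0]
opening: 0.332
grasp_force: 29.8
```

```bash
python3 go.py
```

```text
t 13.3 pos [ 457.  -189.5   70.7] yaw -4.8 F [-0.   0.3  0. ] open 0.33 grip 29.8 q6 1.26
```

Request:
carry_out(
  targets=[
    {"dp":[0,0,0.6],"yaw":0},
    {"dp":[0,0,1.0],"yaw":0},
    {"dp":[0,0,1.0],"yaw":0},
  ],
)

```text
clock: 13.68
eef_pos: [457.4, -189.6, 70.4]
tcp_rot: [3.141, -0.001, -0.084]
contact_force: [-1.6, 2.2, 8.8]
opening: 0.338
grasp_force: 30.7
```

```bash
python3 go.py
```

```text
t 13.68 pos [ 457.4 -189.6   70.4] yaw -4.8 F [-1.6  2.2  8.8] open 0.34 grip 30.7 q6 1.26
```

Request:
carry_out(
  targets=[
    {"dp":[0,0,0],"yaw":0},
    {"dp":[0,0,0],"yaw":0},
    {"dp":[0,0,0],"yaw":0},
    {"dp":[0,0,0],"yaw":0},
    {"dp":[0,0,-15],"yaw":0},
    {"dp":[0,0,-45],"yaw":0},
    {"dp":[0,0,-90],"yaw":0},
    {"dp":[0,0,-130],"yaw":0},
    {"dp":[0,0,-140],"yaw":0},
    {"dp":[0,0,-140],"yaw":0},
  ],
  fingers=0.2,
)

```text
clock: 14.92
eef_pos: [457.2, -189.6, 210.4]
tcp_rot: [3.141, -0.002, -0.084]
contact_force: [-0.3, -0.3, -0.0]
opening: 0.602
grasp_force: 0.0
```

```bash
python3 go.py 562.5 221 120 -16.5 562.5 221 15 -16.5
```

```text
t 14.93 pos [ 457.2 -189.6  210.4] yaw -4.8 F [-0.3 -0.3 -0. ] open 0.6 grip 0.0 q6 1.26
[562.5 221.  120.  -16.5] dp [  70.2 -418.1   90.3] yaw 11.7
[562.5 221.   15.  -16.5] dp [  70.  -418.1  195.3] yaw 11.7
```

```bash
python3 go.py 562.5 221 120 73.5 562.5 221 15 73.5;python3 - <<'E'
from h import *
S=r.get_calibration("side")
for p in((148,219),(383,8)): print(plane(S,((p[0])/3+190,(p[1])/3+150),0))
E
```

```text
t 14.93 pos [ 457.2 -189.6  210.4] yaw -4.8 F [-0.3 -0.3 -0. ] open 0.6 grip 0.0 q6 1.26
[562.5 221.  120.   73.5] dp [  70.2 -418.1   90.3] yaw -78.3
[562.5 221.   15.   73.5] dp [  70.  -418.1  195.3] yaw -78.3
[667.30347925 207.78880574   0.        ]
[ 675.18009037 -218.27570079    0.        ]
```

Request:
carry_out(
  targets=[
    {"dp":[5,-50,0],"yaw":0},
    {"dp":[10,-110,10],"yaw":-10},
    {"dp":[20,-170,20],"yaw":-20},
    {"dp":[30,-230,30],"yaw":-30},
    {"dp":[40,-290,40],"yaw":-40},
    {"dp":[50,-345,50],"yaw":-50},
    {"dp":[60,-390,60],"yaw":-60},
    {"dp":[70,-418,70],"yaw":-70},
    {"dp":[70,-418,80],"yaw":-78.3},
    {"dp":[70,-418,90],"yaw":-78.3},
    {"dp":[70,-418,90],"yaw":-78.3},
    {"dp":[70,-418,90],"yaw":-78.3},
  ],
  fingers=0.6,
)

```text
clock: 16.42
eef_pos: [561.9, 220.6, 119.7]
tcp_rot: [-3.141, 0.0, 1.28]
contact_force: [-0.4, -0.4, 0.7]
opening: 0.797
grasp_force: 0.0
```

```bash
python3 go.py 562.5 221 15 73.5;  python3 - <<'E'
from h import *
c=r.get_calibration("wrist"); im=r.grab_frame("wrist"); cv2.imwrite("pics/w4.png",im[:,:,::-1])
a=np.radians(73.5); u=np.array([np.cos(a),np.sin(a),0]);v=np.array([-u[1],u[0],0]); C=np.array([562.5,221,19])
print(proj(c,[C+i*34*u+j*21*v for i,j in((1,1),(1,-1),(-1,-1),(-1,1))]))
E
```

```text
t 16.43 pos [561.9 220.6 119.7] yaw 73.3 F [-0.4 -0.4  0.7] open 0.8 grip 0.0 q6 0.66
[562.5 221.   15.   73.5] dp [  0.6   0.5 104.7] yaw -0.2
[[291.7753204  159.52368982]
 [344.24344466 159.37067671]
 [342.31354946 236.00910839]
 [294.30093892 236.1214891 ]]
```

View pics/w4.png

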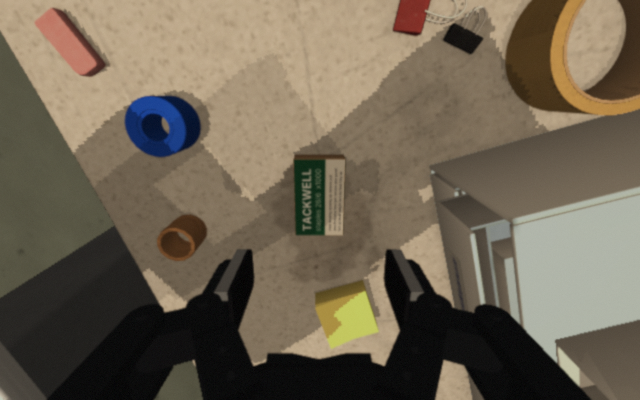

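The staples box spans (294,159)–(343,236), within 2 px of the predicted outline, and is square to the jaws. Descending.

Request:
carry_out(
  targets=[
    {"dp":[0.5,0.5,40],"yaw":0},
    {"dp":[0.5,0.5,75],"yaw":0},
    {"dp":[0.5,0.5,95],"yaw":0},
    {"dp":[0.5,0.5,103],"yaw":0},
    {"dp":[0.5,0.5,105],"yaw":0},
    {"dp":[0.5,0.5,105],"yaw":0},
    {"dp":[0.5,0.5,105],"yaw":0},
  ],
)

```text
clock: 17.35
eef_pos: [563.2, 221.6, 15.6]
tcp_rot: [3.14, -0.001, 1.282]
contact_force: [0.2, -0.3, -0.0]
opening: 0.806
grasp_force: 0.0
```

Request:
carry_out(
  targets=[
    {"dp":[0,0,0],"yaw":0},
    {"dp":[0,0,0],"yaw":0},
    {"dp":[0,0,0],"yaw":0},
    {"dp":[0,0,0],"yaw":0},
    {"dp":[0,0,0],"yaw":0},
    {"dp":[0,0,0],"yaw":0},
  ],
  fingers=-0.2,
)

```text
clock: 18.1
eef_pos: [562.9, 221.5, 15.3]
tcp_rot: [3.141, -0.0, 1.282]
contact_force: [-1.1, 0.4, 6.4]
opening: 0.484
grasp_force: 30.6
```

```bash
python3 go.py 450.3 -261.5 130 -4.8 450.3 -261.5 23 -4.8
```

```text
t 18.1 pos [562.9 221.5  15.3] yaw 73.5 F [-1.1  0.4  6.4] open 0.48 grip 30.6 q6 0.66
[ 450.3 -261.5  130.    -4.8] dp [-495.    29.6 -114.9] yaw 78.3
[ 450.3 -261.5   23.    -4.8] dp [-495.    29.5   -7.9] yaw 78.3
```

```bash
python3 - <<'E'
from h import *
from scipy.spatial.transform import Rotation as Ro
np.set_printoptions(suppress=True,precision=1)
c=r.get_calibration("wrist"); s=r.sense(); R=Ro.from_euler('xyz',s['tcp_rot']).as_matrix()
# w2 outline pixels (opening .5): where they meet tool planes x=0 and x=+14 -> (y, height above TCP)
for p in [(250,285),(235,292),(160,320),(100,350),(65,385),(400,290),(470,320),(560,365)]:
    o,d=ray(c,p); o=R.T@(o-s['eef_pos']); d=R.T@d
    print(p,[ (o+d*(X-o[0])/d[0])[1:]*[1,-1] for X in(0,14)])
E
```

```text
(250, 285) [array([-31. ,  16.4]), array([-25.7,  36. ])]
(235, 292) [array([-36.6,  21.5]), array([-30.4,  40.3])]
(160, 320) [array([-61.4,  38.8]), array([-51. ,  54.6])]
(100, 350) [array([-74.7,  52.9]), array([-62.2,  66.5])]
(65, 385) [array([-76.2,  65.8]), array([-63.4,  77.2])]
(400, 290) [array([37.9, 20.1]), array([31.8, 39. ])]
(470, 320) [array([60.5, 38.7]), array([50.6, 54.6])]
(560, 365) [array([79.9, 58.7]), array([66.8, 71.3])]
```

The finger linkage flares to about 65 mm at the height of the standing glue stick, whose edge is only 57 mm away. I'll regrip the box along its length so the jaws clear it.

Request:
carry_out(
  targets=[
    {"dp":[0,0,0],"yaw":0},
    {"dp":[0,0,0],"yaw":0},
    {"dp":[0,0,0],"yaw":0},
    {"dp":[0,0,0],"yaw":0},
    {"dp":[0,0,-30],"yaw":0},
    {"dp":[0,0,-70],"yaw":0},
    {"dp":[0,0,-80],"yaw":10},
    {"dp":[0,0,-80],"yaw":20},
    {"dp":[0,0,-80],"yaw":30},
    {"dp":[0,0,-80],"yaw":40},
    {"dp":[0,0,-80],"yaw":50},
    {"dp":[0,0,-80],"yaw":60},
  ],
  fingers=1,
)

```text
clock: 19.6
eef_pos: [562.5, 221.3, 94.7]
tcp_rot: [3.142, 0.0, 0.229]
contact_force: [-0.5, 0.1, -0.2]
opening: 0.997
grasp_force: 0.0
```

Request:
carry_out(
  targets=[
    {"dp":[0,0,0],"yaw":10},
    {"dp":[0,0,0],"yaw":20},
    {"dp":[0,0,0],"yaw":30},
    {"dp":[0,0,0],"yaw":30},
    {"dp":[0,0,0],"yaw":30},
  ],
)

```text
clock: 20.23
eef_pos: [562.6, 221.4, 94.7]
tcp_rot: [3.142, 0.0, -0.285]
contact_force: [-0.5, 0.1, 0.4]
opening: 0.998
grasp_force: 0.0
```

```bash
python3 go.py 562.5 221 10 -16.5;  python3 - <<'E'
from h import *
c=r.get_calibration("wrist"); im=r.grab_frame("wrist"); cv2.imwrite("pics/w5.png",im[:,:,::-1])
a=np.radians(73.5); u=np.array([np.cos(a),np.sin(a),0]);v=np.array([-u[1],u[0],0]); C=np.array([562.5,221,19])
print(proj(c,[C+i*34*u+j*21*v for i,j in((1,1),(1,-1),(-1,-1),(-1,1))]))
E
```

```text
t 20.23 pos [562.6 221.4  94.7] yaw -16.3 F [-0.5  0.1  0.4] open 1.0 grip 0.0 q6 2.23
[562.5 221.   10.  -16.5] dp [ 0.   0.4 84.7] yaw 0.2
[[276.07981978 236.42984151]
 [273.61171807 185.02656672]
 [365.92164396 185.2841327 ]
 [362.98982725 236.65597707]]
```

View pics/w5.png

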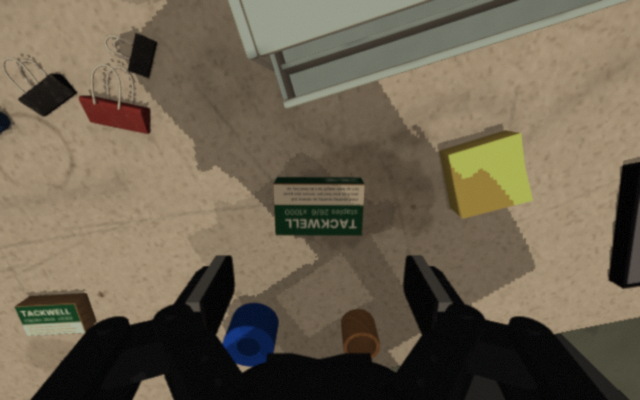

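The box is square between the jaws (275–363, 185–236), centred at column 319.

Request:
carry_out(
  targets=[
    {"dp":[0,0.3,30],"yaw":0},
    {"dp":[0,0.3,60],"yaw":0},
    {"dp":[0,0.3,77],"yaw":0},
    {"dp":[0,0.3,84],"yaw":0},
    {"dp":[0,0.3,85],"yaw":0},
    {"dp":[0,0.3,85],"yaw":0},
    {"dp":[0,0.3,85],"yaw":0},
  ],
)

```text
clock: 21.15
eef_pos: [563.1, 221.3, 10.5]
tcp_rot: [-3.141, -0.001, -0.289]
contact_force: [-0.2, -0.0, -0.2]
opening: 0.998
grasp_force: 0.0
```

Request:
carry_out(
  targets=[
    {"dp":[0,0,0],"yaw":0},
    {"dp":[0,0,0],"yaw":0},
    {"dp":[0,0,0],"yaw":0},
    {"dp":[0,0,0],"yaw":0},
  ],
  fingers=0.4,
)

```text
clock: 21.65
eef_pos: [562.8, 221.2, 10.4]
tcp_rot: [-3.141, -0.001, -0.289]
contact_force: [-1.4, -1.1, 5.5]
opening: 0.784
grasp_force: 33.2
```

```bash
python3 go.py 450.3 -261.5 155 -94.8 450.3 -261.5 18 -94.8
```

```text
t 21.65 pos [562.8 221.2  10.4] yaw -16.5 F [-1.4 -1.1  5.5] open 0.78 grip 33.2 q6 2.23
[ 450.3 -261.5  155.   -94.8] dp [  29.6  494.7 -144.8] yaw 78.3
[ 450.3 -261.5   18.   -94.8] dp [ 29.5 494.8  -7.8] yaw 78.3
```

Request:
carry_out(
  targets=[
    {"dp":[0,0,-20],"yaw":0},
    {"dp":[0,0,-60],"yaw":0},
    {"dp":[0,20,-110],"yaw":5},
    {"dp":[3,65,-145],"yaw":13},
    {"dp":[7,120,-148],"yaw":22},
    {"dp":[10,178,-148],"yaw":31},
    {"dp":[14,236,-148],"yaw":40},
    {"dp":[17,294,-148],"yaw":49},
    {"dp":[20,352,-148],"yaw":58},
    {"dp":[24,408,-148],"yaw":67},
    {"dp":[27,456,-148],"yaw":75},
    {"dp":[29,485,-148],"yaw":78.3},
  ],
)

```text
clock: 23.15
eef_pos: [451.7, -254.3, 159.0]
tcp_rot: [-3.14, -0.001, -1.66]
contact_force: [-0.2, 0.3, -0.8]
opening: 0.787
grasp_force: 34.8
```

Request:
carry_out(
  targets=[
    {"dp":[0,0,0],"yaw":0},
    {"dp":[0,0,0],"yaw":0},
  ],
)

```text
clock: 23.4
eef_pos: [452.3, -251.7, 158.3]
tcp_rot: [-3.141, 0.0, -1.655]
contact_force: [-0.9, 0.5, -0.6]
opening: 0.787
grasp_force: 34.8
```

```bash
python3 go.py 450.3 -261.5 45 -94.8; python3 - <<'E'
from h import *
t=r.grab_frame("top")[155:245,345:465,::-1]; w=r.grab_frame("wrist")[:,:,::-1]
t=cv2.resize(t,None,fx=3,fy=3,interpolation=cv2.INTER_CUBIC); 
o=np.zeros((270+300,480,3),np.uint8); o[:270,:360]=t; o[270:]=cv2.resize(w,(480,300)); cv2.imwrite("pics/m6.png",o)
E
```

```text
t 23.4 pos [ 452.3 -251.7  158.3] yaw -94.8 F [-0.9  0.5 -0.6] open 0.79 grip 34.8 q6 2.71
[ 450.3 -261.5   45.   -94.8] dp [ 10.    1.2 113.3] yaw -0.0
```

View pics/m6.png

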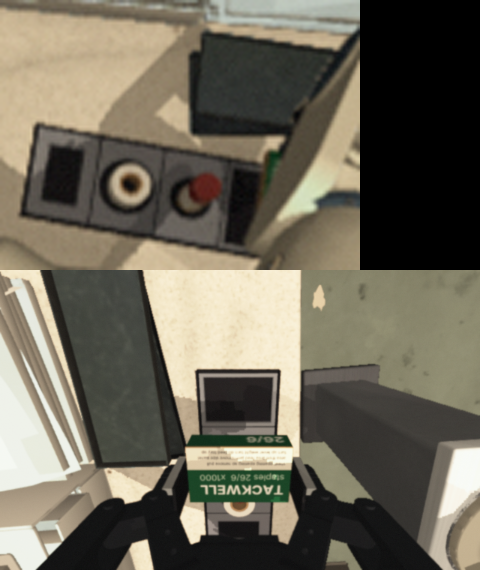

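The wrist view shows the box held squarely, heading for the large recess. The roll and glue stand in place in the top view, at (130,185) and (200,190). I'll check the clearance to the dark box behind the tray before going down.

```bash
python3 - <<'E'
from h import *
T=r.get_calibration("top")
for p in((640,132),(778,142)):
  for z in(0,40,80): print(p,z,plane(T,((p[0])/3+195,(p[1])/3+155),z))
E
```

```text
(640, 132) 0 [ 532.80196729 -188.4462756     0.        ]
(640, 132) 40 [ 523.54213282 -180.55614373   40.        ]
(640, 132) 80 [ 514.28229836 -172.66601186   80.        ]
(778, 142) 0 [ 536.64390241 -344.89127576    0.        ]
(778, 142) 40 [ 527.27386098 -332.51347606   40.        ]
(778, 142) 80 [ 517.90381956 -320.13567635   80.        ]
```

Request:
carry_out(
  targets=[
    {"dp":[10,1,20],"yaw":0},
    {"dp":[10,1,50],"yaw":0},
    {"dp":[10,1,75],"yaw":0},
    {"dp":[10,1,85],"yaw":0},
    {"dp":[10,1,85],"yaw":0},
    {"dp":[10,1,85],"yaw":0},
  ],
)

```text
clock: 24.25
eef_pos: [451.2, -262.1, 73.6]
tcp_rot: [-3.14, -0.001, -1.655]
contact_force: [-0.6, -0.4, -0.3]
opening: 0.785
grasp_force: 34.8
```

Request:
carry_out(
  targets=[
    {"dp":[-0.5,0.5,20],"yaw":0},
    {"dp":[-0.5,0.5,38],"yaw":0},
    {"dp":[-0.5,0.5,48],"yaw":0},
    {"dp":[-0.5,0.5,54],"yaw":0},
    {"dp":[-0.5,0.5,55.5],"yaw":0},
    {"dp":[-0.5,0.5,55.5],"yaw":0},
    {"dp":[-0.5,0.5,55.5],"yaw":0},
  ],
)

```text
clock: 25.12
eef_pos: [450.3, -261.6, 17.6]
tcp_rot: [-3.141, -0.0, -1.655]
contact_force: [0.9, -0.5, -0.3]
opening: 0.785
grasp_force: 34.8
```

```bash
python3 go.py 450.3 -261.5 16.5 -94.8;  python3 - <<'E'
from h import *
im=r.grab_frame("side"); a=im[130:230,320:440,::-1]; cv2.imwrite("pics/s7.png",cv2.resize(a,None,fx=5,fy=5,interpolation=cv2.INTER_CUBIC))
E
```

```text
t 25.12 pos [ 450.3 -261.6   17.6] yaw -94.8 F [ 0.9 -0.5 -0.3] open 0.78 grip 34.8 q6 2.7
[ 450.3 -261.5   16.5  -94.8] dp [-0.1 -0.   1.1] yaw -0.0
```

View pics/s7.png

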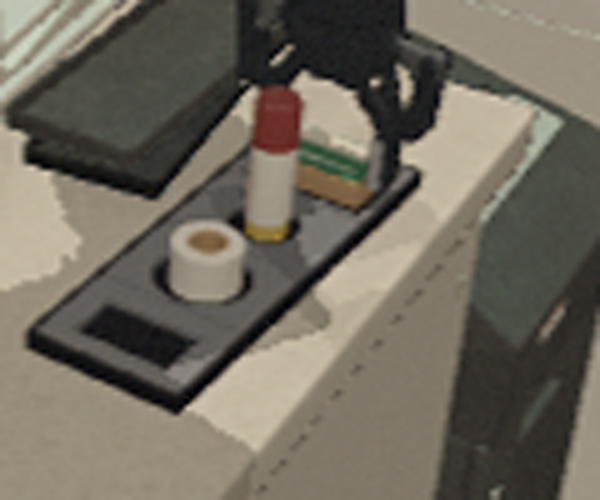

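The glue stands upright at (270,165) and the staples box is in the large recess at (335,175) between the fingers. I'll lower to contact.

Request:
carry_out(
  targets=[
    {"dp":[0,0,0.7],"yaw":0},
    {"dp":[0,0,1.4],"yaw":0},
    {"dp":[0,0,1.4],"yaw":0},
  ],
)

```text
clock: 25.55
eef_pos: [450.1, -261.5, 16.4]
tcp_rot: [-3.141, -0.0, -1.655]
contact_force: [-1.1, 1.8, 7.6]
opening: 0.784
grasp_force: 35.8
```

```bash
python3 go.py
```

```text
t 25.55 pos [ 450.1 -261.5   16.4] yaw -94.8 F [-1.1  1.8  7.6] open 0.78 grip 35.8 q6 2.7
```

Request:
carry_out(
  targets=[
    {"dp":[0,0,0],"yaw":0},
    {"dp":[0,0,0],"yaw":0},
    {"dp":[0,0,0],"yaw":0},
    {"dp":[0,0,-8],"yaw":0},
    {"dp":[0,0,-25],"yaw":0},
    {"dp":[0,0,-60],"yaw":0},
    {"dp":[0,0,-110],"yaw":0},
    {"dp":[0,0,-160],"yaw":0},
    {"dp":[0,0,-185],"yaw":-8},
    {"dp":[0,0,-185],"yaw":-18},
    {"dp":[0,0,-185],"yaw":-28},
    {"dp":[0,0,-185],"yaw":-38},
  ],
  fingers=1,
)

```text
clock: 27.05
eef_pos: [450.0, -261.5, 202.3]
tcp_rot: [-3.141, -0.001, -0.986]
contact_force: [-0.2, 0.4, 0.2]
opening: 1.003
grasp_force: 0.0
```

```bash
python3 go.py 421.5 384.5 200 52 421.5 384.5 120 108
```

```text
t 27.05 pos [ 450.  -261.5  202.3] yaw -56.5 F [-0.2  0.4  0.2] open 1.0 grip 0.0 q6 2.03
[421.5 384.5 200.   52. ] dp [-554.4 -332.7    1.8] yaw -108.5
[421.5 384.5 120.  108. ] dp [-554.5 -332.6   81.8] yaw -164.5
```

Request:
carry_out(
  targets=[
    {"dp":[-40,-24,0],"yaw":-10},
    {"dp":[-90,-54,0],"yaw":-20},
    {"dp":[-140,-84,0],"yaw":-30},
    {"dp":[-190,-114,0],"yaw":-40},
    {"dp":[-240,-144,0],"yaw":-50},
    {"dp":[-290,-174,0],"yaw":-60},
    {"dp":[-340,-204,0],"yaw":-70},
    {"dp":[-390,-234,0],"yaw":-80},
    {"dp":[-440,-264,0],"yaw":-90},
    {"dp":[-490,-294,10],"yaw":-100},
    {"dp":[-530,-318,20],"yaw":-108},
    {"dp":[-554,-332,30],"yaw":-116},
  ],
  fingers=0.2,
)

```text
clock: 28.55
eef_pos: [424.6, 386.4, 171.9]
tcp_rot: [3.141, -0.002, 1.039]
contact_force: [-0.4, -0.0, -0.3]
opening: 0.602
grasp_force: 0.0
```

```bash
python3 go.py 421.5 384.5 110 108
```

```text
t 28.55 pos [424.6 386.4 171.9] yaw 59.5 F [-0.4 -0.  -0.3] open 0.6 grip 0.0 q6 1.27
[421.5 384.5 110.  108. ] dp [-3.3 -1.7 61.9] yaw -48.5
```

Request:
carry_out(
  targets=[
    {"dp":[-3,-2,10],"yaw":-10},
    {"dp":[-3,-2,25],"yaw":-20},
    {"dp":[-3,-2,40],"yaw":-30},
    {"dp":[-3,-2,55],"yaw":-40},
    {"dp":[-3,-2,62],"yaw":-48.5},
    {"dp":[-3,-2,62],"yaw":-48.5},
    {"dp":[-3,-2,62],"yaw":-48.5},
  ],
)

```text
clock: 29.42
eef_pos: [421.9, 382.6, 109.9]
tcp_rot: [3.141, -0.001, 1.876]
contact_force: [0.7, -0.2, 0.1]
opening: 0.602
grasp_force: 0.0
```

```bash
python3 go.py 421.5 384.5 14.5 108;  python3 - <<'E'
from h import *
c=r.get_calibration("wrist"); im=r.grab_frame("wrist"); cv2.imwrite("pics/w8.png",im[60:360,120:520,::-1].repeat(2,0).repeat(2,1)[:600,:800])
a=np.radians(108); u=np.array([np.cos(a),np.sin(a),0]);v=np.array([-u[1],u[0],0]); C=np.array([421.5,384.5,12])
print((proj(c,[C+i*22*u+j*10*v for i,j in((1,1),(1,-1),(-1,-1),(-1,1))])-[120,60])*2)
import json; json.dump({k:np.asarray(v).tolist() for k,v in c.items()},open("w8.json","w"))
E
```

```text
t 29.43 pos [421.9 382.6 109.9] yaw 107.5 F [ 0.7 -0.2  0.1] open 0.6 grip 0.0 q6 0.43
[421.5 384.5  14.5 108. ] dp [ 1.8  0.1 95.4] yaw -0.5
[[369.63881759 225.62830161]
 [419.45955013 225.17770521]
 [419.16436394 325.68944288]
 [372.14766974 326.09206994]]
```

View pics/w8.png

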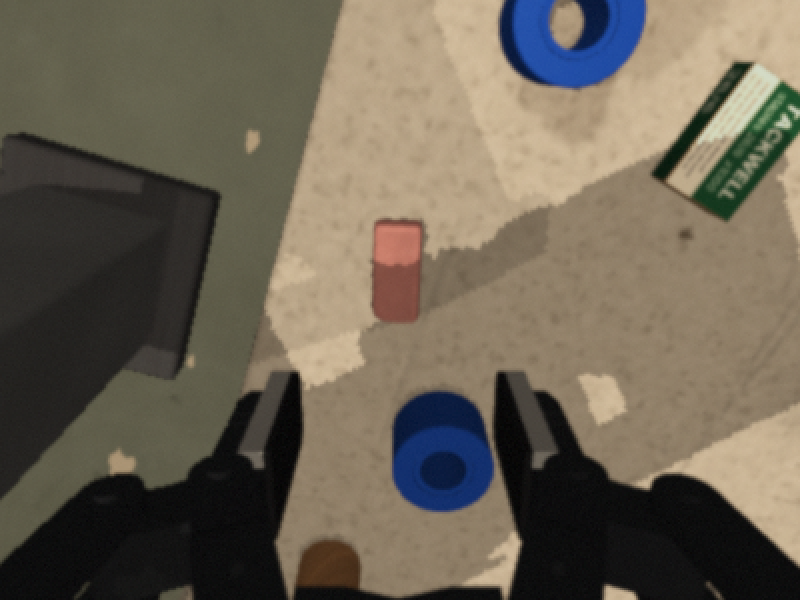

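The eraser spans (375–421, 225–322), matching the prediction and square to the jaws. The nearer blue roll (443,455) is well clear. Descending.

Request:
carry_out(
  targets=[
    {"dp":[2,0.5,35],"yaw":-0.5},
    {"dp":[2,0.5,68],"yaw":-0.5},
    {"dp":[2,0.5,86],"yaw":-0.5},
    {"dp":[2,0.5,94],"yaw":-0.5},
    {"dp":[2,0.5,95.5],"yaw":-0.5},
    {"dp":[2,0.5,95.5],"yaw":-0.5},
    {"dp":[2,0.5,95.5],"yaw":-0.5},
  ],
)

```text
clock: 30.35
eef_pos: [421.9, 384.8, 14.1]
tcp_rot: [3.14, -0.001, 1.888]
contact_force: [0.3, -0.4, -0.5]
opening: 0.599
grasp_force: 0.0
```

Request:
carry_out(
  targets=[
    {"dp":[0,0,0.5],"yaw":0},
    {"dp":[0,0,0.5],"yaw":0},
    {"dp":[0,0,0.5],"yaw":0},
    {"dp":[0,0,0.5],"yaw":0},
    {"dp":[0,0,0.5],"yaw":0},
    {"dp":[0,0,0.5],"yaw":0},
  ],
  fingers=-0.8,
)

```text
clock: 31.1
eef_pos: [421.6, 384.6, 13.2]
tcp_rot: [3.141, -0.0, 1.888]
contact_force: [-1.8, -1.2, 6.8]
opening: 0.221
grasp_force: 29.9
```

```bash
python3 go.py 468.5 -47 100 175.2 468.5 -47 40 175.2
```

```text
t 31.1 pos [421.6 384.6  13.2] yaw 108.2 F [-1.8 -1.2  6.8] open 0.22 grip 29.9 q6 0.42
[468.5 -47.  100.  175.2] dp [-424.7  -90.   -86.9] yaw -67.0
[468.5 -47.   40.  175.2] dp [-424.7  -90.   -26.9] yaw -67.0
```

I'll regrip 2 mm higher so the fingertips stay above the insert.

Request:
carry_out(
  targets=[
    {"dp":[0,0,0],"yaw":0},
    {"dp":[0,0,0],"yaw":0},
    {"dp":[0,0,-2],"yaw":0},
    {"dp":[0,0,-2],"yaw":0},
    {"dp":[0,0,-2],"yaw":0},
  ],
  fingers=-0.3,
)

```text
clock: 31.72
eef_pos: [421.5, 384.4, 14.8]
tcp_rot: [3.142, -0.0, 1.888]
contact_force: [0.6, 1.1, 0.2]
opening: 0.349
grasp_force: 0.0
```

Request:
carry_out(
  targets=[
    {"dp":[0,0,0],"yaw":0},
    {"dp":[0,0,0],"yaw":0},
    {"dp":[0,0,0],"yaw":0},
    {"dp":[0,0,0],"yaw":0},
    {"dp":[0,0,0],"yaw":0},
  ],
  fingers=-0.8,
)

```text
clock: 32.35
eef_pos: [421.5, 384.5, 14.9]
tcp_rot: [3.142, -0.0, 1.888]
contact_force: [-0.9, -0.4, 4.9]
opening: 0.217
grasp_force: 30.0
```

```bash
python3 go.py 468.5 -47 100 175.2 468.5 -47 40 175.2
```

```text
t 32.35 pos [421.5 384.5  14.9] yaw 108.2 F [-0.9 -0.4  4.9] open 0.22 grip 30.0 q6 0.42
[468.5 -47.  100.  175.2] dp [-424.6  -89.9  -85.1] yaw -67.0
[468.5 -47.   40.  175.2] dp [-424.6  -89.9  -25.1] yaw -67.0
```

Request:
carry_out(
  targets=[
    {"dp":[0,0,-20],"yaw":0},
    {"dp":[0,0,-60],"yaw":0},
    {"dp":[-30,-6,-85],"yaw":-7},
    {"dp":[-80,-17,-85],"yaw":-15},
    {"dp":[-135,-28,-85],"yaw":-24},
    {"dp":[-190,-40,-85],"yaw":-32},
    {"dp":[-245,-52,-85],"yaw":-41},
    {"dp":[-300,-63,-85],"yaw":-50},
    {"dp":[-350,-74,-85],"yaw":-58},
    {"dp":[-395,-83,-85],"yaw":-64},
    {"dp":[-425,-90,-85],"yaw":-67},
    {"dp":[-425,-90,-75],"yaw":-67},
  ],
)

```text
clock: 33.85
eef_pos: [469.2, -49.2, 89.9]
tcp_rot: [-3.141, 0.002, 3.054]
contact_force: [0.4, 1.3, -0.3]
opening: 0.222
grasp_force: 29.5
```

Request:
carry_out(
  targets=[
    {"dp":[0,0,20],"yaw":0},
    {"dp":[0,0,35],"yaw":0},
    {"dp":[0,0,40],"yaw":0},
    {"dp":[0,0,40],"yaw":0},
  ],
)

```text
clock: 34.35
eef_pos: [468.3, -47.0, 49.5]
tcp_rot: [3.142, -0.001, 3.058]
contact_force: [-1.0, -0.7, -0.2]
opening: 0.22
grasp_force: 29.5
```

```bash
python3 go.py 468.5 -47 22 175.2;  python3 - <<'E'
from h import *
im=r.grab_frame("wrist"); s=r.grab_frame("side")[130:250,310:430,::-1]
o=np.zeros((600,800,3),np.uint8); o[:300,:480]=cv2.resize(im[:,:,::-1],(480,300)); o[300:,:300]=cv2.resize(s,(300,300),interpolation=cv2.INTER_CUBIC); cv2.imwrite("pics/m9.png",o[:,:480])
E
```

```text
t 34.35 pos [468.3 -47.   49.5] yaw 175.2 F [-1.  -0.7 -0.2] open 0.22 grip 29.5 q6 -1.59
[468.5 -47.   22.  175.2] dp [-0.3  0.  27.5] yaw -0.0
```

View pics/m9.png

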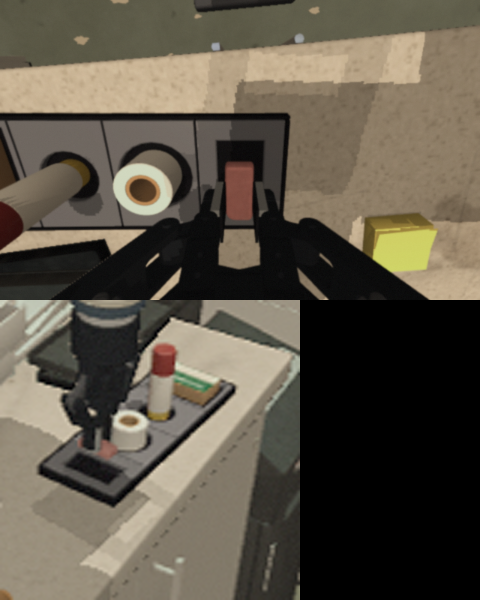

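The eraser (239,190) is centred over the small oblong recess (240,165), and the other three sit in their recesses. Lowering.

Request:
carry_out(
  targets=[
    {"dp":[0,0,12],"yaw":0},
    {"dp":[0,0,20],"yaw":0},
    {"dp":[0,0,25],"yaw":0},
    {"dp":[0,0,27],"yaw":0},
    {"dp":[0,0,27.8],"yaw":0},
    {"dp":[0,0,27.8],"yaw":0},
  ],
)

```text
clock: 35.2
eef_pos: [468.6, -47.5, 22.1]
tcp_rot: [3.142, 0.0, 3.057]
contact_force: [-0.2, 0.2, -0.5]
opening: 0.219
grasp_force: 29.5
```

Request:
carry_out(
  targets=[
    {"dp":[0,0,0.6],"yaw":0},
    {"dp":[0,0,0.8],"yaw":0},
    {"dp":[0,0,0.8],"yaw":0},
  ],
)

```text
clock: 35.58
eef_pos: [468.5, -47.4, 21.3]
tcp_rot: [3.142, 0.0, 3.057]
contact_force: [-0.5, 1.1, -0.4]
opening: 0.215
grasp_force: 29.5
```

```bash
python3 go.py
```

```text
t 35.58 pos [468.5 -47.4  21.3] yaw 175.2 F [-0.5  1.1 -0.4] open 0.22 grip 29.5 q6 -1.59
```

Request:
carry_out(
  targets=[
    {"dp":[0,0,0.4],"yaw":0},
    {"dp":[0,0,0.7],"yaw":0},
    {"dp":[0,0,0.7],"yaw":0},
  ],
)

```text
clock: 35.95
eef_pos: [468.5, -47.4, 20.9]
tcp_rot: [3.142, 0.0, 3.057]
contact_force: [-1.6, 0.5, 7.2]
opening: 0.217
grasp_force: 30.3
```

Request:
carry_out(
  targets=[
    {"dp":[0,0,0],"yaw":0},
    {"dp":[0,0,0],"yaw":0},
    {"dp":[0,0,0],"yaw":0},
    {"dp":[0,0,-10],"yaw":0},
    {"dp":[0,0,-40],"yaw":0},
    {"dp":[0,0,-90],"yaw":0},
    {"dp":[0,0,-140],"yaw":0},
    {"dp":[25,10,-170],"yaw":0},
    {"dp":[60,10,-200],"yaw":0},
    {"dp":[60,10,-200],"yaw":0},
  ],
  fingers=-0.1,
)

```text
clock: 37.2
eef_pos: [408.8, -32.3, 222.8]
tcp_rot: [3.142, 0.004, 3.057]
contact_force: [0.1, -0.7, 0.3]
opening: 0.45
grasp_force: 0.0
```

```bash
python3 go.py;  python3 - <<'E'
from h import *
im=r.grab_frame("wrist")[:,:,::-1]; s=r.grab_frame("side")[130:270,300:440,::-1]
cv2.imwrite("pics/m10.png",np.hstack([cv2.resize(im,(400,250)),np.zeros((250,1,3),np.uint8)]) if 0 else np.vstack([cv2.resize(im,(480,300)),np.pad(cv2.resize(s,(300,300),interpolation=cv2.INTER_CUBIC),((0,0),(0,180),(0,0)))]))
E
```

```text
t 37.2 pos [408.8 -32.3 222.8] yaw 175.2 F [ 0.1 -0.7  0.3] open 0.45 grip 0.0 q6 -1.57
```

View pics/m10.png

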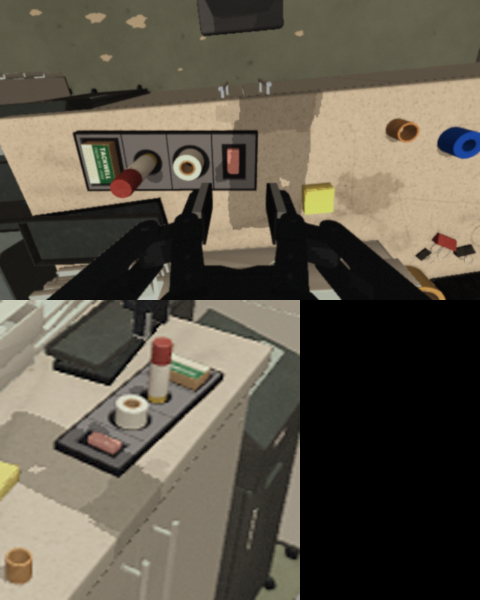

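All four things sit in their recesses: staples (100,162), glue upright (140,170), roll (187,163) and eraser (233,160). The core and notes are where they were. I'll hand in.

```bash
python3 -c "
from rig import r
print(r.sign_off())"
```

```text
the job is handed in; nothing more can be done
None
```

The job is handed in at about 37 s of the 118 s allowed: the labels, glue stick, staples and eraser were set down in their recesses in that order and released, and the core and sticky notes were left alone.

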